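Close the vacuum chamber: clear its flange, slide the cover home, snug the vent plug

TASK

Get the vacuum chamber ready for pumping down: take the tweezers off its flange and lay them on the green lens-tissue booklet, then, with the vent still open, slide the clear cover sideways along the flange, without lifting it, until it covers the flange all round. Then screw in the red-handled tapered vent plug clockwise until it goes snug - firmly tight by feel, but not forced, as its soft seat crushes. Leave the specimens in the pot and the things round about as they are.

Things in the scene. Friction and masses are not known exactly. Their poses are not given: they have to be found in the camera images.
- chamber: dark steel round vacuum pot, fixed to the worktop, 55 mm high, with a bright lapped steel flange of 190 mm outer and 140 mm inner diameter on top; origin on the worktop under its centre, z up; the vent port stands at its -x side, the tweezers start on its -y side and the cover starts shifted to its +y side; a brass hose barb and a dial gauge stick out low at its +x side
- mouth (a point): centre of the flange's top face (55 mm above the worktop)
- cover_face (a point): centre of the underside of the loose clear cover, a disc 190 mm in diameter and 12 mm thick with a frosted ring underneath, 0.48 kg, lying flat on the flange but shifted 6 to 8 cm to one side; fully home when this point lies at the mouth
- cover_knob (a point): middle of the black round knob at the centre of the cover, 34 mm in diameter; this point is 38 mm above the cover's underside, the knob's full-width part runs from 27 to 48 mm above the underside (its neck below is thinner to look at but as wide to touch), top at 52 mm
- plug_handle (a point): middle of the red bar handle of the vent plug: bar 70 mm long along this point's x axis, 14 mm thick along its y axis, 42 mm high (from 25 mm below to 17 mm above this point), to be gripped across its thickness; it stands upright on a white threaded shank over the steel port, 130 mm from the chamber's axis, its underside about 15 mm above the cover's top (a 33 mm round collar is just below it)
- seat_bite (a joint): how far the plug's taper has bitten into its soft seat at the snug torque, in rad: 0 while it is looser, grows to 0.30 once the tightening torque has passed 0.27 N m. The plug is started in its thread (turns about the upright axis through plug_handle, clockwise from above tightens; its height hardly changes). It runs free at 0.04 N m for 0.3 to 1.9 rad, different each time, until the taper meets the seat
- seat_crush (a joint): how far the seat has been crushed, in rad: 0 unless the tightening torque has passed 0.60 N m; must stay 0. From where the taper meets the seat the torque climbs about 0.5 N m per rad (0.14 N m for 0.25 rad, 0.27 for 0.30 rad, 0.42 for 0.35 rad, then 0.60) and the plug stays as left; handle and stem twist elastically by 1 rad per 3 N m. Firmly snug is 0.3 to 0.45 N m
- tweezers_mid (a point): centre of the loose straight steel tweezers, lying flat across one side of the flange, 122 mm long along this point's y axis, 16 mm wide, 6 mm thick (this point 3 mm above what they lie on), 20 g; grip across the width at the middle
- booklet_top (a point): centre of the top face of the green lens-tissue booklet, 72 mm along its x axis, 102 mm along its y axis, top face about 9.5 mm above the worktop; it does not shift
- puck_green: green specimen puck, 40 mm across, 22 mm high, standing in the pot (bystander); origin at its underside
- puck_blue: blue specimen puck, 40 mm across, 19 mm high, standing in the pot (bystander); origin at its underside
- blower: red rubber bulb blower, 47 mm across and 118 mm high, standing upright to the right of the chamber (bystander); origin at its underside
- slide_box: blue slide box, 91 x 118 mm, 35 mm high (bystander); origin at its underside; its place and the booklet's may be swapped
- wash_bottle: white squeeze bottle with a red cap and bent nozzle, body 62 mm across, 183 mm high (bystander); origin at its underside, the body's axis 24 mm along its own +x from there
- dropper_bottle: brown dropper bottle, 33 mm across, 102 mm high, behind the chamber (bystander); origin at its underside
- binder_edge (a point): foot of the near end of the tall blue binder that stands on edge at the back right, fixed; from this point, the middle of its 50 mm wide near end, it runs 286 mm along this point's x axis (away from the robot), 318 mm high
- vial: small clear vial with a red cap, 24 mm across, 54 mm high, near the robot on the right (bystander); origin at its underside
There are look-alikes about, which are no part of the job. Of the things that look like the part that bears booklet_top, take the one that is farthest to the robot's left at the start.

How it is judged:
On the way, in this order (a step that is already met when the one before it is completed fails the run):
1. the tweezers lie flat on the green booklet, let go (horizontal distance between tweezers_mid and booklet_top below 0.035 m and z of tweezers_mid in the frame of booklet_top below 0.008 m and contact force between the fingers and tweezers below 0.1 N), for 0.2 s.
2. with the vent plug still open, the cover lies flat and centred on the flange (horizontal distance between cover_face and mouth below 0.007 m and z of cover_face in the frame of mouth below 0.002 m and angle between cover_face's own z axis and vertical below 0.02 rad and value of joint seat_bite below 0.02 rad), for 0.2 s.
3. the vent plug is snug: tightened past 0.27 N m, so that its taper has bitten into the seat by more than 0.1 rad there (value of joint seat_bite above 0.1 rad), for 0.2 s.
At the end, for the whole second after the job is handed in: the tweezers lie flat on the booklet (centre within 35 mm of its centre), the cover lies flat on the flange with its centre within 7 mm of the flange's, and the vent plug stays snug after release: it has been tightened past 0.27 N m (seat_bite above 0.1 rad) and not past 0.60 N m (horizontal distance between tweezers_mid and booklet_top below 0.035 m and z of tweezers_mid in the frame of booklet_top below 0.008 m and horizontal distance between cover_face and mouth below 0.007 m and z of cover_face in the frame of mouth below 0.002 m and angle between cover_face's own z axis and vertical below 0.02 rad and value of joint seat_bite above 0.1 rad); the robot touches nothing.
It fails at once if the cover is lifted more than 8 mm off the flange, or tipped (z of cover_face in the frame of mouth above 0.008 m or angle between cover_face's own z axis and vertical above 0.12 rad).
It fails at once if the plug is forced past 0.60 N m, crushing its seat (value of joint seat_crush above 0.05 rad).
It fails at once if a specimen in the pot is shifted by more than 20 mm (distance of any of puck_green, puck_blue from where it was at the start of the episode above 0.02 m).
It fails at once if a bystander is shifted by more than 30 mm or knocked over (distance of any of blower, slide_box, wash_bottle, dropper_bottle, vial from where it was at the start of the episode above 0.03 m or angle between any of blower, wash_bottle, dropper_bottle, vial's own z axis and vertical above 0.5 rad).
It also fails if it takes over 72 s, if anything falls off the work surface, if the arm or the gripper's body presses on something with over 40 N, if the wrist force passes 120 N, or if a joint passes its speed limit or range.

ROBOT

A 6-joint arm with a two-finger parallel gripper is mounted at the origin on a cart in front of the work surface, level with it; the furniture and walls round the work are solid. World frame = base frame: x ahead of the robot, y to its left, z up, the work surface at z = 0. Lengths are in m, angles in rad, forces in N, time in s.
With the tool pointing down it reaches from about 0.325 to 0.775 m from the base axis. Payload 5.5 kg.
Tool frame: the origin (TCP) lies at the very end of the fingers, on their centre line; the grasp point (between the pads) lies 19 mm behind it (r.hold_point_z is the distance from the TCP to the grasp point, in m); z points along the fingers, y is the line along which they close (so a half turn about z gives the same grasp; the last joint's range is limited). The gripper opens to 88 mm and grips with 3 to 60 N. Pads are 20 mm wide; open, the fingers measure 115 mm over their backs; the gripper's body (75 mm by 178 mm) begins 61 mm behind the grasp point.
Start: joints at [1.118, 0.091, 1.231, -0, 1.82, -0.057], TCP at [0.231, 0.554, 0.223] pointing down, gripper open.
Joint ranges: [-2.87, 2.87], [-0.86, 2.18], [0.17, 2.46], [-1.51, 4.65], [0.06, 2.69], [-2.65, 2.65]. Speed limits (rad/s): [2.57, 2.57, 3.01, 3.14, 3.14, 3.14].

INTERFACE

Orientations are given as a rotation vector (axis times angle).
In Python, from rig import r gives the robot as it stands.
- The arm moves only by the tool play_rows, never from a script. Its argument "deltas" is a list that holds one entry, the list of rows, each a list of 7 numbers: the turn, a rotation vector about the world's x, y, z in rad, then the shift along the world's x, y, z in m, then the closure, from -1 (fully open) to 1 (shut). In form: [[[wx, wy, wz, tx, ty, tz, grip], ...]]. A call has exactly 5 rows; each row is the pose to reach, as a shift and turn from the pose commanded when the call began; what a row does not reach only later rows make up. A row lasts 1/8 s, in which the tool goes at most 62.5 mm and 10.7 degrees, less where a joint would pass 70% of its speed; a pose out of reach is approached as far as the arm can. A call with a gripper value outside its range is refused whole. The fingers move at their own pace and stop on an object; "squeeze" is the grip in N (left out, the last holds). Time passes only in rows, so rows that repeat a pose let the fingers close, or fill a call up. It gives the time, the measured TCP pose, the force, the opening and the grip force at its end, in the units of the state.
- r.get_obs(): the state, without advancing time (a new reading comes with each control period).
- r.read_camera(name): name is "side" or "top" or "wrist"; returns the picture (480x640x3 uint8, blue, green, red); there is no depth.
- r.camera_params(name): a dict with "fx", "fy", "cx", "cy" (pixels), "extrinsics" (4x4, takes a point from world to camera coordinates); the wrist camera has in their place "T_tool_cam" (4x4, takes a point from camera to tool coordinates, whose origin is the TCP and whose axes are the flange's). Camera axes: x right, y up, looking along -z (the intrinsics and any distortion apply to the point x, -y, -z); pixel columns grow to the right and rows downward; lengths in m; the calibration is good to about 2 mm. The wrist camera is an equidistant fisheye: a pixel r from the principal point sees the ray r / f radians off the axis. A picture is of the moment at which its call begins: read the wrist's pose just before it. camera_params takes no time and is no camera call.
- r.job_done(): hands the job in; it is judged then, once.
The state is a dict: "clock": time; "joint_pos": joint angles; "joint_vel": joint speeds; "joint_torque": joint torques, N m; "tcp_pos": TCP position; "eef_rot": TCP orientation; "ft_force": force on the tool from outside, world axes, zero at the start; "ft_torque": the same for the moment, N m; "grip_width": finger opening in m; "grasp_force": force on a finger pad.
Only numpy, scipy, OpenCV 4.12 (cv2) and the standard library are available. Lean on these libraries where they do the work, as an engineer would, in place of code of your own. Each camera call takes 0.05 s, during which the arm holds its last target. There are 200 camera calls.

## Working session

There is one attempt and no reset: what is moved stays moved. The work goes in short steps, Python scripts to look and compute and a tool call to move; the robot and the scene stay as the last step left them, time stands still between calls to the robot, and variables do not carry over. Pictures are saved under pics/ and viewed, at most 10 in all, crops included, and the job is handed in when it is done.

Besides the shell and the picture viewer there is one more tool, called after "Call:" in YAML: its name, and indented under it one key for each argument. play_rows: Moves the arm, as the interface text tells. Its arguments: {"type":"object","properties":{"deltas":{"type":"array","items":{"type":"array","items":{"type":"array","items":{"type":"number"}}}},"squeeze":{"type":"number"}},"required":["deltas"]}

```bash
mkdir -p pics; python3 - <<'E'
from rig import r
import cv2
o=r.get_obs(); print({k:(v if not hasattr(v,'round') else v) for k,v in o.items()})
for n in("top","side"):
    im=r.read_camera(n); cv2.imwrite(f"pics/{n}0.png",im)
    p=r.camera_params(n); print(n,p)
print(r.camera_params("wrist"), r.hold_point_z)
E
```

```text
{'clock': 0.0, 'joint_pos': array([ 1.11829672e+00,  9.18676222e-02,  1.23185562e+00,  2.21655974e-05,
        1.81978282e+00, -5.67087323e-02]), 'joint_vel': array([-9.76050069e-04,  1.22217189e-04,  1.58502486e-04,  7.95761116e-05,
        1.41624867e-03, -1.07914185e-03]), 'joint_torque': array([-1.49434968e-04, -4.46437240e+01, -4.06458557e+01,  6.97525498e-02,
        2.89702357e-02, -1.19005658e-04]), 'tcp_pos': array([0.23119823, 0.55336001, 0.22151871]), 'eef_rot': array([-6.17549365e-01, -3.07978415e+00,  2.89971197e-03]), 'ft_force': array([0.15593492, 0.96240129, 0.48283321]), 'ft_torque': array([-0.01538675,  0.01062175,  0.03228916]), 'grasp_force': 0.0, 'grip_width': 0.08760316983975483}
top {'fx': 437.9232497714059, 'fy': 437.9232497714059, 'cx': 325.5551662048216, 'cy': 245.88016966608814, 'extrinsics': array([[ 0.0019511 , -0.99951431, -0.03110205, -0.0332276 ],
       [ 0.99390393, -0.0014902 ,  0.1102395 , -0.57679364],
       [-0.11023231, -0.03112754,  0.9934183 , -1.16509283],
       [ 0.        ,  0.        ,  0.        ,  1.        ]])}
side {'fx': 490.9809143655619, 'fy': 490.9809143655619, 'cx': 318.1948306977243, 'cy': 249.38350399556546, 'extrinsics': array([[ 0.86395661, -0.50317886, -0.01974864, -0.52247901],
       [ 0.32513708,  0.52745357,  0.78490675, -0.23001276],
       [-0.384532  , -0.68454639,  0.6192991 , -1.14700523],
       [ 0.        ,  0.        ,  0.        ,  1.        ]])}
{'fx': 371.64829954431775, 'fy': 371.64829954431775, 'cx': 325.27592897997613, 'cy': 237.9314168777919, 'T_tool_cam': array([[-2.56908316e-04,  9.66821830e-01,  2.55451529e-01,
         7.07595107e-02],
       [ 9.99999879e-01,  1.41091547e-04,  4.71705527e-04,
        -2.34341877e-04],
       [ 4.20013149e-04,  2.55451619e-01, -9.66821749e-01,
        -1.62680570e-01],
       [ 0.00000000e+00,  0.00000000e+00,  0.00000000e+00,
         1.00000000e+00]])} 0.0187
```

View pics/top0.png

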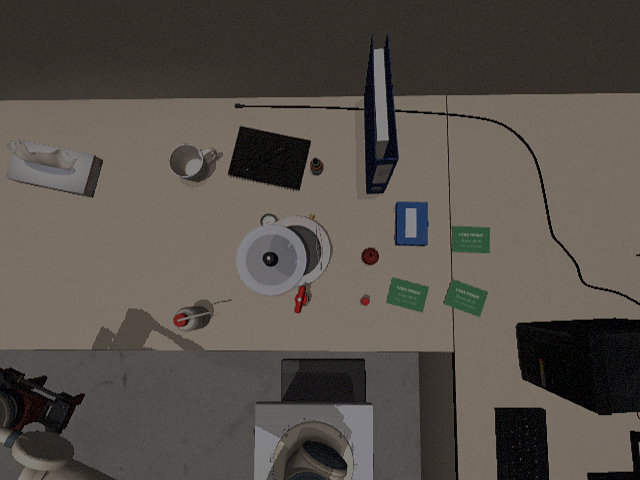

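View pics/side0.png

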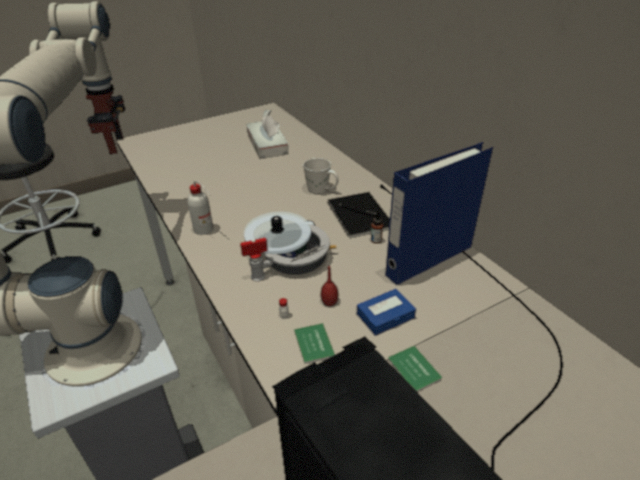

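Top view: there are three green booklets, at (408,294), (471,239) and (466,297). The robot's left is image left, so the one meant is at (408,294). The chamber flange is around (299,250), the cover knob at (270,259), the red plug at (301,299), and the tweezers should lie on the flange's right side near (320,250). I'll confirm these in an enlarged crop.

```bash
cat > h.py <<'E'
import numpy as np, cv2
from rig import r
def ray(n,u,v):
    p=r.camera_params(n); E=p["extrinsics"]; d=np.array([(u-p["cx"])/p["fx"],-(v-p["cy"])/p["fy"],-1.])
    return -E[:3,:3].T@E[:3,3], E[:3,:3].T@d
def at(n,u,v,z):
    c,d=ray(n,u,v); return (c+d*(z-c[2])/d[2])[:2]
def proj(n,P):
    p=r.camera_params(n);E=p["extrinsics"]; q=E[:3,:3]@np.asarray(P)+E[:3,3]
    return p["cx"]+p["fx"]*q[0]/-q[2], p["cy"]-p["fy"]*q[1]/-q[2]
def crop(im,x0,y0,x1,y1,s,name):
    cv2.imwrite("pics/"+name,cv2.resize(im[y0:y1,x0:x1],None,fx=s,fy=s,interpolation=cv2.INTER_CUBIC))
E
python3 - <<'E'
from h import *
im=cv2.imread("pics/top0.png"); crop(im,230,190,430,330,4,"c1.png")
for n,u,v,z in [("knob",270,259,.105),("plug",301,299,.12),("book",408,294,.0095),("tw",320,250,.058),("flange",299,250,.055)]: print(n,at("top",u,v,z).round(3))
E
```

```text
knob [0.535 0.107]
plug [0.433 0.025]
book [ 0.447 -0.258]
tw [ 0.563 -0.019]
flange [0.563 0.037]
```

View pics/c1.png

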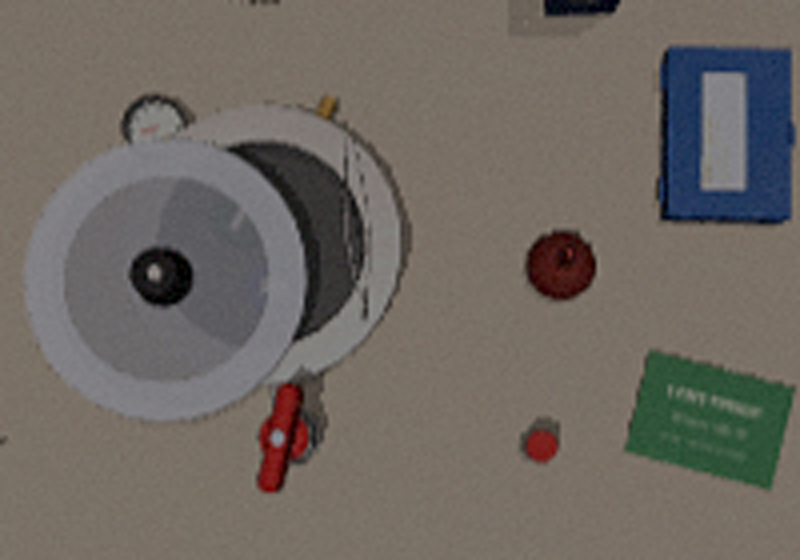

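Call:
play_rows:
  deltas:
    - [[0,0,0,0,0,0.055,-1],[0,0,0.05,0.025,-0.05,0.08,-1],[0,0,0.12,0.05,-0.1,0.08,-1],[0,0,0.2,0.075,-0.155,0.08,-1],[0,0,0.28,0.1,-0.21,0.08,0.3]]

```text
clock: 0.72
tcp_pos: [0.3317, 0.3419, 0.3021]
eef_rot: [-0.177, -3.136, 0.001]
ft_force: [1.4, 0.3, 0.5]
grip_width: 0.0813
grasp_force: 0.0
```

Call:
play_rows:
  deltas:
    - [[0,0,0.06,0.025,-0.055,0,0.3],[0,0,0.12,0.05,-0.11,0,0.3],[0,0,0.12,0.075,-0.165,0,0.3],[0,0,0.12,0.1,-0.22,0,0.3],[0,0,0.12,0.125,-0.275,0,0.3]]

```text
clock: 1.35
tcp_pos: [0.4567, 0.0667, 0.3024]
eef_rot: [0.007, -3.142, -0.0]
ft_force: [0.2, 1.5, 0.2]
grip_width: 0.0319
grasp_force: 0.0
```

Call:
play_rows:
  deltas:
    - [[0,0,0,0.025,-0.05,-0.02,0.3],[0,0,0,0.045,-0.1,-0.05,0.3],[0,0,0,0.045,-0.1,-0.05,0.3],[0,0,0,0.045,-0.1,-0.05,0.3],[0,0,0,0.045,-0.1,-0.05,0.3]]

```text
clock: 1.98
tcp_pos: [0.5014, -0.0301, 0.254]
eef_rot: [-0.009, 3.139, 0.0]
ft_force: [-0.5, -0.1, 0.9]
grip_width: 0.0307
grasp_force: 0.0
```

```bash
cat >> h.py <<'E'
from scipy.spatial.transform import Rotation as Ro
def wshot(name):
    o=r.get_obs(); im=r.read_camera("wrist"); cv2.imwrite("pics/"+name+".png",im)
    T=np.eye(4);T[:3,:3]=Ro.from_rotvec(o["eef_rot"]).as_matrix();T[:3,3]=o["tcp_pos"]
    C=T@np.array(r.camera_params("wrist")["T_tool_cam"]); np.save("pics/"+name+".npy",C); return o,im
def wat(name,u,v,z):
    C=np.load("pics/"+name+".npy");p=r.camera_params("wrist")
    x,y=u-p["cx"],v-p["cy"];rr=np.hypot(x,y)+1e-9;t=rr/p["fx"]
    d=C[:3,:3]@np.array([np.sin(t)*x/rr,-np.sin(t)*y/rr,-np.cos(t)])
    return (C[:3,3]+d*(z-C[2,3])/d[2])[:2]
def wproj(name,P):
    C=np.load("pics/"+name+".npy");p=r.camera_params("wrist")
    q=C[:3,:3].T@(np.asarray(P)-C[:3,3]); t=np.arctan2(np.hypot(q[0],q[1]),-q[2]); a=np.arctan2(-q[1],q[0])
    return p["cx"]+p["fx"]*t*np.cos(a),p["cy"]+p["fx"]*t*np.sin(a)
def st():
    o=r.get_obs(); print(o["clock"],"tcp",o["tcp_pos"].round(4),"rot",o["eef_rot"].round(3),"q",o["joint_pos"].round(2),"F",o["ft_force"].round(1),"T",o["ft_torque"].round(3),"w",round(o["grip_width"],4),"g",round(float(o["grasp_force"]),1)); return o
E
python3 - <<'E'
from h import *
st(); wshot("w1")
E
```

```text
1.975 tcp [ 0.5014 -0.0301  0.254 ] rot [-0.009  3.139  0.   ] q [-0.13 -0.16  1.42  0.    1.88 -1.7 ] F [-0.5 -0.1  0.9] T [0.02  0.042 0.063] w 0.0307 g 0.0
```

View pics/w1.png

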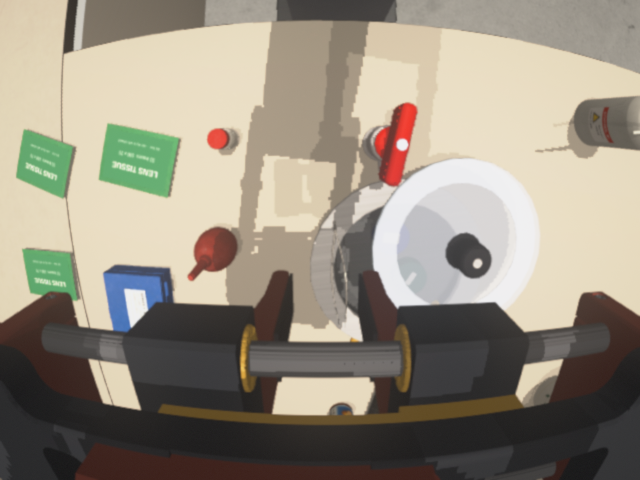

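The wrist view shows the booklet at (140,160), plug at (402,145), knob at (478,263) and tweezers around (345,275). I'll enlarge the tweezers region.

```bash
python3 - <<'E'
from h import *
im=cv2.imread("pics/w1.png"); crop(im,290,90,490,240+0,4,"c2a.png"); crop(im,300,180,400,345,3.6,"c2.png")
a=cv2.imread("pics/c2a.png");b=cv2.imread("pics/c2.png")
W=np.zeros((600,800,3),np.uint8);W[:b.shape[0],:b.shape[1]]=b
s=cv2.resize(im[95:195,375:435],None,fx=6.,fy=6.,interpolation=cv2.INTER_CUBIC);W[:600,400:760]=s
cv2.imwrite("pics/c2.png",W)
E
```

```text
(no output)
```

View pics/c2.png

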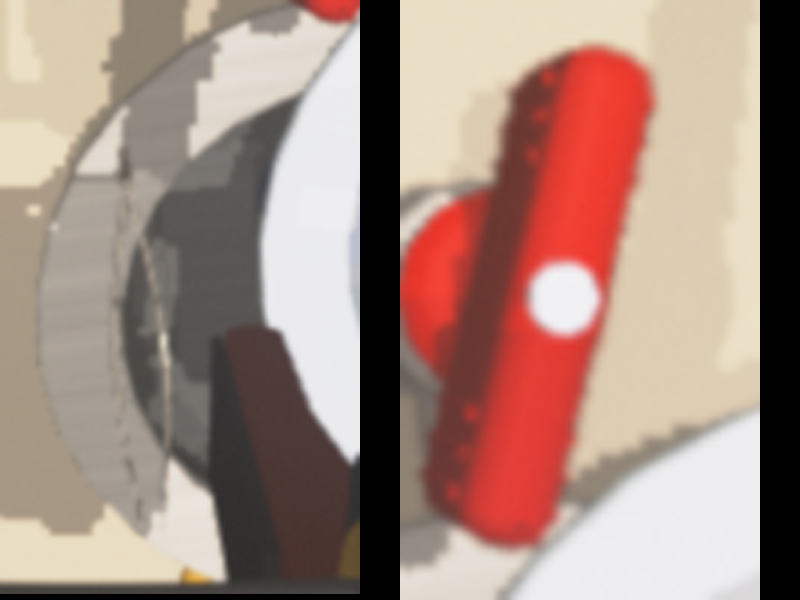

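```bash
python3 - <<'E'
from h import *
from scipy.optimize import least_squares as LS
def tri(a,b): # wrist px, top px -> 3d
    f=lambda P: np.r_[np.array(wproj("w1",P))-a,np.array(proj("top",P))-b]
    s=LS(f,[.5,0,.05]); return s.x.round(4),s.fun.round(1)
T=lambda x,y:(230+x/4,190+y/4)
g=lambda x,y:(300+x/3.6,180+y/3.6)
print("tw ends w",wat("w1",*g(122,160),.058),wat("w1",*g(148,525),.058),"mid",wat("w1",*g(140,342),.058))
print("tw ends top",at("top",*T(350,140),.058),at("top",*T(366,318),.058))
def circ(pts,R,fixR=True):
    pts=np.array(pts); s=LS(lambda c:np.hypot(*(pts-c).T)-R,[.55,.05]); return s.x.round(4),s.fun.round(4)
print("flange w",circ([wat("w1",*g(*p),.055) for p in[(75,170),(50,230),(38,310),(50,400),(72,465),(110,527),(150,100),(230,35),(190,572)]],.095))
print("flange top",circ([at("top",*T(*p),.055) for p in[(404,230),(395,290),(370,340),(390,170),(340,118),(260,103)]],.095))
print("cover top",circ([at("top",*T(*p),.067) for p in[(24,270),(160,420),(305,280),(160,140),(60,180),(265,375)]],.095))
print("cover w",circ([wat("w1",*p,.067) for p in[(373,235),(539,237),(467,158),(408,185),(520,182)]],.095))
print("plug top dot w",wat("w1",402.5,144.7,.124),"ends",wat("w1",410,106.7,.124),wat("w1",393.3,182.5,.124))
print("plug top",at("top",*T(278,438),.124),at("top",*T(289,392),.124),at("top",*T(268,485),.124), tri((402.5,144.7),T(278,438)))
print("knob",tri((478,263),T(155,272)))
B=[(107,124),(180,139),(170,196),(98,180)]
for p in B: print(wat("w1",*p,.0095).round(4))
print([at("top",*T(*p),.0095).round(4) for p in [(650,352),(795,387),(770,488),(626,452)]])
E
```

```text
tw ends w [ 0.51190593 -0.02147553] [ 0.6246174  -0.01212504] mid [ 0.56517459 -0.01567677]
tw ends top [ 0.63032332 -0.01216562] [ 0.5107483  -0.02327646]
flange w (array([0.5631, 0.0496]), array([ 0.0016,  0.0009, -0.0003, -0.0013, -0.0001,  0.0021, -0.0024,
        0.0004, -0.0016]))
flange top (array([0.5628, 0.0446]), array([-0.0017, -0.0018,  0.0019,  0.0012,  0.0018, -0.0014]))
cover top (array([0.5369, 0.1112]), array([-0.002 , -0.0013, -0.0006, -0.0026,  0.0009, -0.0012]))
cover w (array([0.5376, 0.1118]), array([ 0.0018, -0.0011,  0.0012, -0.0031,  0.0012]))
plug top dot w [0.4316296  0.03056646] ends [0.40087499 0.03610307] [0.46211617 0.02400693]
plug top [0.4322856  0.02865187] [0.4608027  0.02201293] [0.40330876 0.03462722] (array([0.4316, 0.0274, 0.1391]), array([-0. ,  0.1, -0.1,  0.3]))
knob (array([0.5354, 0.1111, 0.1098]), array([-0.3,  0.2, -0.6,  0.7]))
[ 0.3966 -0.2965]
[ 0.423 -0.196]
[ 0.4889 -0.2122]
[ 0.4652 -0.315 ]
[array([ 0.4902, -0.2166]), array([ 0.4664, -0.3149]), array([ 0.398 , -0.2964]), array([ 0.422 , -0.1992])]
```

Tweezers centre is about (0.569, -0.0165) with a yaw of 5°. The booklet centre is (0.444, -0.256). I'm moving in.

Call:
play_rows:
  deltas:
    - [[0,0,0.04,0.03,0.006,-0.05,0.43],[0,0,0.085,0.06,0.013,-0.1,0.43],[0,0,0.085,0.0675,0.0135,-0.15,0.43],[0,0,0.085,0.0675,0.0135,-0.16,0.43],[0,0,0.085,0.0675,0.0135,-0.16,0.43]]
  squeeze: 15

```text
clock: 2.65
tcp_pos: [0.5688, -0.0173, 0.0939]
eef_rot: [-0.141, 3.138, -0.0]
ft_force: [0.7, -0.2, 0.4]
grip_width: 0.025
grasp_force: 0.0
```

```bash
python3 - <<'E'
from h import *
st(); o,im=wshot("w2"); crop(im,250,150,450,300,4,"c3.png")
print([wproj("w2",p) for p in [(.569,-.0165,.058),(.51,-.022,.058)]])
E
```

```text
2.65 tcp [ 0.5688 -0.0173  0.0939] rot [-0.141  3.138 -0.   ] q [-0.09  0.02  1.53 -0.    1.59 -1.75] F [ 0.7 -0.2  0.4] T [ 0.04  -0.039 -0.043] w 0.025 g 0.0
[(np.float64(326.2201729916957), np.float64(269.4619367098834)), (np.float64(325.9369835686763), np.float64(163.81468222378965))]
```

View pics/c3.png

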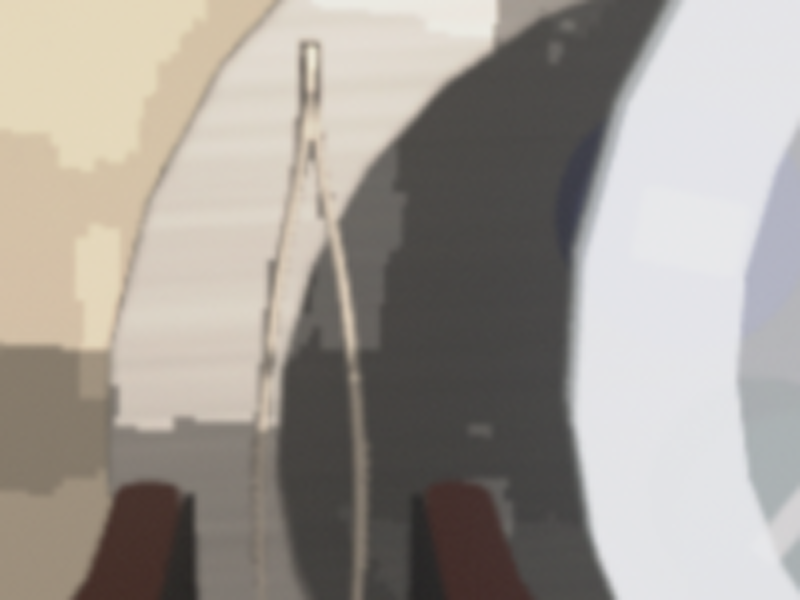

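Tweezers are centred between the fingers (crop x 310), and the yaw matches. Descending and gripping.

Call:
play_rows:
  deltas:
    - [[0,0,0,0,0.001,-0.025,0.43],[0,0,0,0,0.001,-0.0365,0.43],[0,0,0,0,0.001,-0.0365,0.43],[0,0,0,0,0.001,-0.0365,1],[0,0,0,0,0.001,-0.0365,1]]
  squeeze: 12

```text
clock: 3.32
tcp_pos: [0.5695, -0.017, 0.0576]
eef_rot: [-0.14, 3.136, -0.0]
ft_force: [0.6, 0.0, 1.9]
grip_width: 0.0148
grasp_force: 12.0
```

Call:
play_rows:
  deltas:
    - [[0,0,0,0,0,0,1],[0,0,0,0,0,0,1],[0,0,0,0,0,0.02,1],[0,0,0,0,0,0.07,1],[0,0,0,0,0,0.11,1]]

```text
clock: 3.95
tcp_pos: [0.5688, -0.0169, 0.1688]
eef_rot: [-0.14, 3.137, -0.0]
ft_force: [-0.1, -0.4, -0.0]
grip_width: 0.0143
grasp_force: 12.0
```

Call:
play_rows:
  deltas:
    - [[0,0,0,-0.025,-0.05,0,1],[0,0,0,-0.05,-0.1,0,1],[0,0,0,-0.075,-0.15,0,1],[0,0,0,-0.1,-0.2,0,1],[0,0,0,-0.1245,-0.2395,-0.02,1]]

```text
clock: 4.58
tcp_pos: [0.444, -0.2586, 0.1488]
eef_rot: [-0.139, 3.135, -0.004]
ft_force: [0.8, -0.3, -0.0]
grip_width: 0.0149
grasp_force: 12.0
```

Call:
play_rows:
  deltas:
    - [[0,0,0,0,0,-0.05,1],[0,0,0,0,0,-0.09,1],[0,0,0,0,0,-0.11,1],[0,0,0,0,0,-0.12,1],[0,0,0,0,0,-0.12,1]]

```text
clock: 5.2
tcp_pos: [0.4448, -0.2564, 0.0268]
eef_rot: [-0.141, 3.138, -0.001]
ft_force: [0.5, -0.5, 0.5]
grip_width: 0.0151
grasp_force: 12.0
```

```bash
python3 - <<'E'
from h import *
st(); o,im=wshot("w3"); cv2.imwrite("pics/w3v.png",im)
E
```

```text
5.2 tcp [ 0.4448 -0.2564  0.0268] rot [-1.410e-01  3.138e+00 -1.000e-03] q [-0.59 -0.09  1.76 -0.    1.47 -2.25] F [ 0.5 -0.5  0.5] T [ 0.051  0.028 -0.006] w 0.0151 g 12.0
```

View pics/w3v.png

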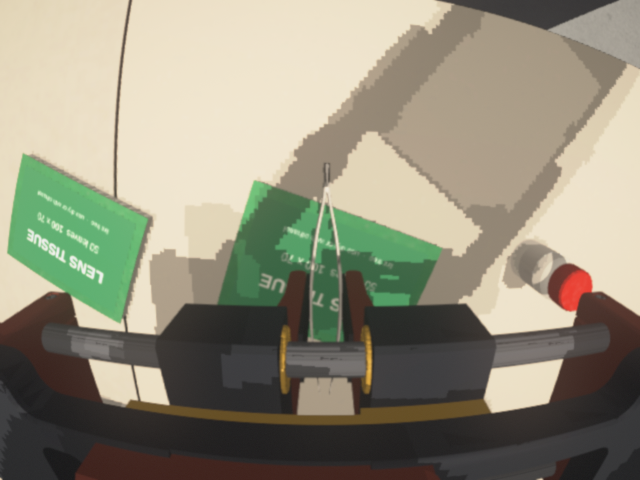

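Tweezers are held over the booklet's middle. Lowering them, releasing, and retreating.

Call:
play_rows:
  deltas:
    - [[0,0,0,0,0,-0.01,1],[0,0,0,0,0,-0.014,1],[0,0,0,0,0,-0.014,1],[0,0,0,0,0,-0.014,0.3],[0,0,0,0,0,-0.014,0.3]]

```text
clock: 5.88
tcp_pos: [0.4443, -0.2564, 0.0122]
eef_rot: [-0.14, 3.138, -0.0]
ft_force: [0.2, -0.3, -0.1]
grip_width: 0.0296
grasp_force: 0.0
```

Call:
play_rows:
  deltas:
    - [[0,0,0,0,0,0,0.3],[0,0,0,0,0,0.03,0.3],[0,0,0,0,0,0.08,0.3],[0,0,0,0,0,0.14,0.0],[0,0,0,0,0,0.18,0.0]]

```text
clock: 6.5
tcp_pos: [0.4447, -0.2567, 0.1956]
eef_rot: [-0.14, 3.136, -0.003]
ft_force: [0.3, -1.0, 0.9]
grip_width: 0.0434
grasp_force: 0.0
```

```bash
python3 - <<'E'
from h import *
st(); o,im=wshot("w4"); cv2.imwrite("pics/w4v.png",im)
t=r.read_camera("top"); cv2.imwrite("pics/top4.png",t)
E
```

```text
6.5 tcp [ 0.4447 -0.2567  0.1956] rot [-1.400e-01  3.136e+00 -3.000e-03] q [-0.59 -0.15  1.51  0.    1.77 -2.25] F [ 0.3 -1.   0.9] T [-0.015 -0.068  0.012] w 0.0434 g 0.0
```

View pics/w4v.png

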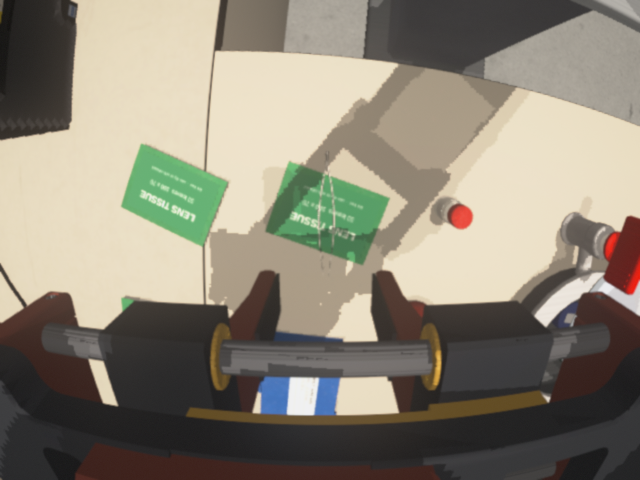

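Tweezers lie flat on the booklet's middle. Next I'm refining the flange centre from the close image (w2).

```bash
python3 - <<'E'
from h import *
from scipy.optimize import least_squares as LS
k=lambda x,y:(250+x/4,150+y/4)
o=np.array([wat("w2",*k(*p),.055) for p in[(282,0),(220,68),(155,192),(120,300),(110,380),(108,460)]])
i=np.array([wat("w2",*k(*p),.055) for p in[(590,0),(450,80),(350,192),(300,310),(281,430),(287,510),(307,595)]])
c=np.array([wat("w2",*k(*p),.067) for p in[(680,0),(615,120),(580,240),(568,390),(585,500),(612,598)]])
f=lambda P,R:LS(lambda q:np.hypot(*(P-q).T)-R,[.55,.05])
for P,R in((o,.095),(i,.07),(c,.095)): s=f(P,R); print(s.x.round(4),s.fun.round(4))
s=LS(lambda q:np.r_[np.hypot(*(o-q).T)-.095,np.hypot(*(i-q).T)-.07],[.55,.05]);print(s.x.round(4))
s=LS(lambda q:np.r_[np.hypot(*(o-q[:2]).T)-.095,np.hypot(*(i-q[:2]).T)-.07]-q[2],[.55,.05,0]);print(s.x.round(4))
E
```

```text
[0.5605 0.0496] [-0.0004  0.0004  0.      0.0001 -0.0002 -0.0001]
[0.5596 0.0493] [-0.0006  0.0002  0.0006  0.0001 -0.0001 -0.0003 -0.    ]
[0.5355 0.1116] [-0.0008  0.0003  0.0006  0.0005 -0.0004 -0.0004]
[0.5598 0.0495]
[ 0.5595  0.0487 -0.0008]
```

Mouth is at (0.560, 0.0493) and cover at (0.5355, 0.1116), so the slide is about (+0.0245, -0.0623). Moving over the knob.

Call:
play_rows:
  deltas:
    - [[0,0,-0.03,0.013,0.0525,0.0,-0.4],[0,0,-0.1,0.026,0.105,0.0,-0.4],[0,0,-0.2,0.039,0.1575,0,-0.4],[0,0,-0.29,0.052,0.21,0,-0.4],[0,0,-0.29,0.065,0.2625,0,-0.4]]

```text
clock: 7.22
tcp_pos: [0.5092, 0.0079, 0.191]
eef_rot: [-0.317, -3.125, 0.0]
ft_force: [-0.0, -0.3, 0.5]
grip_width: 0.0615
grasp_force: 0.0
```

Call:
play_rows:
  deltas:
    - [[0,0,0,0.013,0.0525,0.0,-0.4],[0,0,0,0.0265,0.105,-0.01,-0.4],[0,0,0,0.0265,0.105,-0.05,-0.4],[0,0,0,0.0265,0.105,-0.07,-0.4],[0,0,0,0.0265,0.105,-0.07,-0.4]]

```text
clock: 7.85
tcp_pos: [0.5345, 0.1105, 0.1197]
eef_rot: [-0.316, -3.121, 0.002]
ft_force: [-0.0, -0.5, 1.4]
grip_width: 0.0615
grasp_force: 0.0
```

```bash
python3 - <<'E'
from h import *
st(); o,im=wshot("w5"); crop(im,225,130,425,280,4,"c5.png")
print(wproj("w5",(.5355,.1115,.107)))
E
```

```text
7.85 tcp [0.5345 0.1105 0.1197] rot [-3.160e-01 -3.121e+00  2.000e-03] q [ 0.14 -0.05  1.55 -0.    1.64 -1.23] F [-0.  -0.5  1.4] T [ 0.04  -0.033 -0.006] w 0.0615 g 0.0
(np.float64(327.88881651175376), np.float64(286.00172786041315))
```

View pics/c5.png

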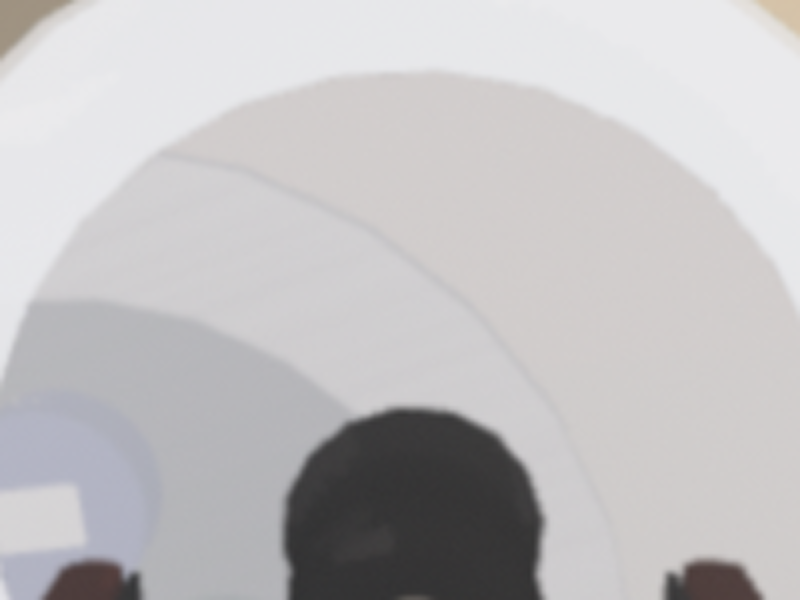

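Knob sits centred between the fingers (crop x 414). Descending and gripping gently.

Call:
play_rows:
  deltas:
    - [[0,0,0,0.001,0.001,-0.02,-0.4],[0,0,0,0.001,0.001,-0.04,-0.4],[0,0,0,0.001,0.001,-0.046,-0.4],[0,0,0,0.001,0.001,-0.046,-0.4],[0,0,0,0.001,0.001,-0.046,0.2]]
  squeeze: 10

```text
clock: 8.52
tcp_pos: [0.5372, 0.1122, 0.0768]
eef_rot: [0.315, 3.125, 0.0]
ft_force: [0.1, -0.3, 0.0]
grip_width: 0.0551
grasp_force: 0.0
```

Call:
play_rows:
  deltas:
    - [[0,0,0,0,0,0,0.5],[0,0,0,0,0,0,1],[0,0,0,0,0,0,1],[0,0,0,0,0,0,1],[0,0,0,0,0,0,1]]

```text
clock: 9.15
tcp_pos: [0.5371, 0.112, 0.0767]
eef_rot: [0.315, 3.125, -0.0]
ft_force: [-0.2, -0.6, 4.3]
grip_width: 0.0338
grasp_force: 10.0
```

```bash
python3 - <<'E'
from h import *
st()
E
```

```text
9.15 tcp [0.5371 0.112  0.0767] rot [ 0.315  3.125 -0.   ] q [ 0.14 -0.03  1.61 -0.    1.56 -1.23] F [-0.2 -0.6  4.3] T [-0.263  0.113  0.014] w 0.0338 g 10.0
```

Call:
play_rows:
  deltas:
    - [[0,0,0,0.0015,-0.004,0,1],[0,0,0,0.005,-0.013,0,1],[0,0,0,0.009,-0.023,0,1],[0,0,0,0.013,-0.033,0,1],[0,0,0,0.016,-0.041,0,1]]

```text
clock: 9.78
tcp_pos: [0.5532, 0.0713, 0.0766]
eef_rot: [0.314, 3.126, 0.003]
ft_force: [-1.7, 5.2, 5.7]
grip_width: 0.0335
grasp_force: 10.0
```

Call:
play_rows:
  deltas:
    - [[0,0,0,0.0035,-0.009,0,1],[0,0,0,0.0065,-0.0165,0,1],[0,0,0,0.0085,-0.0213,0,1],[0,0,0,0.0085,-0.0213,0,1],[0,0,0,0.0085,-0.0213,0,1]]

```text
clock: 10.4
tcp_pos: [0.5618, 0.0495, 0.0766]
eef_rot: [0.315, 3.125, 0.0]
ft_force: [-1.2, 2.1, 5.0]
grip_width: 0.0338
grasp_force: 10.0
```

```bash
python3 - <<'E'
from h import *
st(); wshot("w6")
E
```

```text
10.4 tcp [0.5618 0.0495 0.0766] rot [0.315 3.125 0.   ] q [ 0.03  0.01  1.57 -0.    1.56 -1.34] F [-1.2  2.1  5. ] T [0.332 0.093 0.035] w 0.0338 g 10.0
```

Call:
play_rows:
  deltas:
    - [[0,0,0,0,0,0,0.0],[0,0,0,0,0,0,-0.4],[0,0,0,0,0,0,-0.4],[0,0,0,0,0,0.04,-0.4],[0,0,0,0,0,0.1,-0.4]]

```text
clock: 11.08
tcp_pos: [0.56, 0.0496, 0.1744]
eef_rot: [-0.315, -3.12, 0.001]
ft_force: [0.8, 0.9, 0.4]
grip_width: 0.0619
grasp_force: 0.0
```

Call:
play_rows:
  deltas:
    - [[0,0,0,-0.03,-0.005,0.04,-0.4],[0,0,0,-0.08,-0.01,0.06,-0.4],[0,0,0,-0.12,-0.02,0.06,-0.4],[0,0,0,-0.12,-0.02,0.06,-0.4],[0,0,0,-0.12,-0.02,0.06,-0.4]]

```text
clock: 11.7
tcp_pos: [0.4418, 0.0298, 0.2359]
eef_rot: [0.315, 3.125, 0.0]
ft_force: [0.3, 0.6, -0.0]
grip_width: 0.0616
grasp_force: 0.0
```

```bash
python3 - <<'E'
from h import *
st(); o,w=wshot("w7"); t=r.read_camera("top"); s=r.read_camera("side"); cv2.imwrite("pics/t7.png",t)
W=np.zeros((600,800,3),np.uint8)
W[:360,:480]=cv2.resize(w,(480,360),interpolation=cv2.INTER_AREA)
W[:360,480:800]=cv2.resize(t[200:320,250:357],(320,360),interpolation=cv2.INTER_CUBIC)
W[360:,:300]=cv2.resize(s[200:296,220:340],(300,240),interpolation=cv2.INTER_CUBIC)
W[360:,320:800]=cv2.resize(w[180:360,150:510],(480,240))
cv2.imwrite("pics/c7.png",W)
E
```

```text
11.7 tcp [0.4418 0.0298 0.2359] rot [0.315 3.125 0.   ] q [-0.01 -0.33  1.59  0.    1.88 -1.38] F [ 0.3  0.6 -0. ] T [ 0.004 -0.026  0.024] w 0.0616 g 0.0
```

View pics/c7.png

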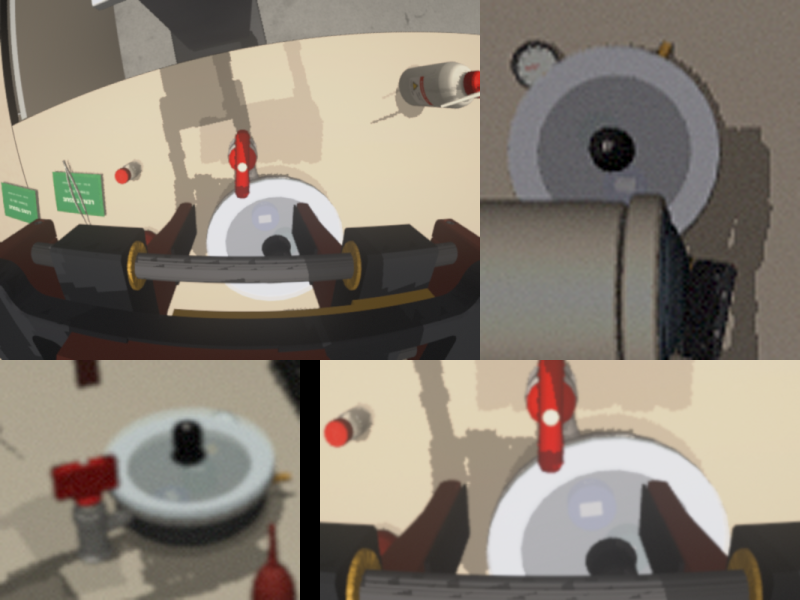

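The composite shows the cover coincident with the flange, knob central. Plug and wrist dot are near (323,223). Quantifying the cover shift and plug pose in code.

```bash
python3 - <<'E'
from h import *
from scipy.optimize import least_squares as LS
w=cv2.imread("pics/w7.png").astype(int); w1=cv2.imread("pics/w1.png").astype(int)
def red(im,x0,y0,x1,y1):
    s=im[y0:y1,x0:x1]; return (s[...,2]>150)&(s[...,1]<90)&(s[...,0]<90)
def dot(im,u,v):
    s=im[v-12:v+12,u-12:u+12]; m=(s.min(-1)>200).astype(np.uint8)
    n,l,st_,c=cv2.connectedComponentsWithStats(m); j=1+np.argmin(np.hypot(*(c[1:]-12).T)); return c[j]+[u-12,v-12],st_[j,4]
d7,a7=dot(w,323,223); d1,a1=dot(w1,402,145); print(d7,a7,d1,a1)
dt=(230+278/4,190+438/4)
s=LS(lambda P:np.r_[np.array(wproj("w7",P))-d7,np.array(wproj("w1",P))-d1,np.array(proj("top",P))-dt],[.43,.03,.12]);print("dot",s.x.round(4),s.fun.round(1))
for z in(.118,.124,.13):print(z,wat("w7",*d7,z),wat("w1",*d1,z))
# cover: knob shift in top; knob dark blob
def knob(f,u,v):
    im=cv2.imread(f"pics/{f}.png").max(-1); S=im[v-14:v+14,u-14:u+14]; m=(S<45).astype(np.uint8)
    n,l,q,c=cv2.connectedComponentsWithStats(m); j=1+np.argmax(q[1:,4]); return c[j]+[u-14,v-14],q[j,4]
k0,a0=knob("top0",270,259);k1,b=knob("t7",294,250);print(k0,a0,k1,b,at("top",*k1,.1)-at("top",*k0,.1))
# cover edge circle in w7, z .067: panel points
e=np.array([wat("w7",u*4/3,v*4/3,.067) for u,v in[(207,240),(213,213),(225,196),(262,178),(300,183),(328,204),(343,233)]])
q=LS(lambda c:np.hypot(*(e-c).T)-.095,[.55,.05]);print("cover",q.x,q.fun.round(4))
# handle direction
m=red(w,280,160,350,270); ys,xs=np.nonzero(m); P=np.array([wat("w7",x+280,y+160,.124) for x,y in zip(xs,ys)])
top=P[np.abs(P[:,0]-.432)>.018]; far=top[top[:,0]>.432].mean(0); near=top[top[:,0]<.432].mean(0)
print("bar",near,far,np.arctan2(*(far-near)[::-1]))
E
```

```text
[322.61111111 222.81944444] 72 [401.89247312 144.10752688] 93
dot [0.4313 0.0298 0.1252] [-0.1  0.  -0.1  0.1 -0.5  0.4]
0.118 [0.43284643 0.02943131] [0.4311947  0.03130012]
0.124 [0.43155361 0.02974211] [0.43117661 0.03006163]
0.13 [0.43026078 0.03005291] [0.43115853 0.02882313]
[270.22727273 258.82467532] 154 [293.8164557  249.60759494] 158 [ 0.02379299 -0.06069933]
cover [0.5596143  0.04793993] [-0.0036 -0.0002  0.0023  0.0024 -0.0014 -0.0038  0.0016]
bar [0.40833831 0.03094471] [0.4542126  0.02756756] -0.07348494630964615
```

Plug axis is at (0.4315, 0.0298), handle top at 0.125, and the bar is aligned with the tool. The 130 mm spacing confirms the mouth position. Going to grip the plug handle.

Call:
play_rows:
  deltas:
    - [[0,0,0,-0.01,0,-0.04,-0.4],[0,0,0,-0.0103,0,-0.08,-0.4],[0,0,0,-0.0103,0,-0.12,-0.4],[0,0,0,-0.0103,0,-0.145,-0.4],[0,0,0,-0.0103,0,-0.145,-0.4]]

```text
clock: 12.48
tcp_pos: [0.4299, 0.03, 0.0885]
eef_rot: [-0.314, -3.12, 0.001]
ft_force: [-0.2, 0.0, 0.3]
grip_width: 0.0614
grasp_force: 0.0
```

```bash
python3 - <<'E'
from h import *
st()
E
```

```text
12.475 tcp [0.4299 0.03   0.0885] rot [-3.14e-01 -3.12e+00  1.00e-03] q [-0.01 -0.36  1.88  0.    1.63 -1.38] F [-0.2  0.   0.3] T [ 0.031 -0.019  0.029] w 0.0614 g 0.0
```

Call:
play_rows:
  deltas:
    - [[0,0,0,0,0,0,0.3],[0,0,0,0,0,0,1],[0,0,0,0,0,0,1],[0,0,0,0,0,0,1],[0,0,0,0,0,0,1]]
  squeeze: 40

```text
clock: 13.1
tcp_pos: [0.4311, 0.0298, 0.0913]
eef_rot: [0.315, 3.125, 0.0]
ft_force: [-0.1, 1.2, -0.4]
grip_width: 0.0148
grasp_force: 0.0
```

```bash
cat > t.py <<'E'
from h import *
o=st(); print("jt6",round(float(o["joint_torque"][5]),3),"yaw",round(2*np.arctan2(-o["eef_rot"][0],o["eef_rot"][1]),4))
E
python3 t.py
```

```text
13.1 tcp [0.4311 0.0298 0.0913] rot [0.315 3.125 0.   ] q [-0.01 -0.36  1.88 -0.    1.63 -1.38] F [-0.1  1.2 -0.4] T [ 0.036  0.021 -0.049] w 0.0148 g 0.0
jt6 0.0 yaw -0.2008
```

Call:
play_rows:
  deltas:
    - [[0,0,0,0,0,0,1],[0,0,0,0,0,0,1],[0,0,-0.1,0,0,0,1],[0,0,-0.2,0,0,0,1],[0,0,-0.25,0,0,0,1]]

```text
clock: 13.72
tcp_pos: [0.4312, 0.0302, 0.0913]
eef_rot: [0.705, 3.061, 0.001]
ft_force: [-0.8, 1.3, 0.9]
grip_width: 0.0138
grasp_force: 40.0
```

```bash
python3 t.py
```

```text
13.725 tcp [0.4312 0.0302 0.0913] rot [7.050e-01 3.061e+00 1.000e-03] q [-0.01 -0.36  1.88  0.    1.63 -1.13] F [-0.8  1.3  0.9] T [ 0.371 -0.096  0.064] w 0.0138 g 40.0
jt6 -0.27 yaw -0.4526
```

Call:
play_rows:
  deltas:
    - [[0,0,-0.06,0,0,0,1],[0,0,-0.12,0,0,0,1],[0,0,-0.18,0,0,0,1],[0,0,-0.2,0,0,0,1],[0,0,-0.2,0,0,0,1]]

```text
clock: 14.35
tcp_pos: [0.4313, 0.0303, 0.0913]
eef_rot: [1.003, 2.977, 0.002]
ft_force: [1.3, 3.5, 1.5]
grip_width: 0.0137
grasp_force: 40.0
```

```bash
python3 t.py
```

```text
14.35 tcp [0.4313 0.0303 0.0913] rot [1.003e+00 2.977e+00 2.000e-03] q [-0.01 -0.36  1.88  0.    1.63 -0.93] F [1.3 3.5 1.5] T [ 0.794 -0.289  0.041] w 0.0137 g 40.0
jt6 0.157 yaw -0.6497
```

Call:
play_rows:
  deltas:
    - [[0,0,-0.07,0,0,0,1],[0,0,-0.14,0,0,0,1],[0,0,-0.2,0,0,0,1],[0,0,-0.2,0,0,0,1],[0,0,-0.2,0,0,0,1]]

```text
clock: 14.98
tcp_pos: [0.4315, 0.0305, 0.0913]
eef_rot: [1.294, 2.862, 0.003]
ft_force: [3.0, 4.3, 0.6]
grip_width: 0.0142
grasp_force: 40.0
```

```bash
python3 t.py
```

```text
14.975 tcp [0.4315 0.0305 0.0913] rot [1.294 2.862 0.003] q [-0.01 -0.36  1.88  0.    1.63 -0.73] F [3.  4.3 0.6] T [ 0.84  -0.445  0.095] w 0.0142 g 40.0
jt6 0.137 yaw -0.8492
```

Call:
play_rows:
  deltas:
    - [[0,0,-0.05,0,0,0,1],[0,0,-0.1,0,0,0,1],[0,0,-0.1,0,0,0,1],[0,0,-0.1,0,0,0,1],[0,0,-0.1,0,0,0,1]]

```text
clock: 15.6
tcp_pos: [0.4315, 0.0305, 0.0913]
eef_rot: [1.435, 2.794, 0.003]
ft_force: [2.5, 4.0, -0.0]
grip_width: 0.0137
grasp_force: 40.0
```

```bash
python3 t.py
```

```text
15.6 tcp [0.4315 0.0305 0.0913] rot [1.435 2.794 0.003] q [-0.01 -0.36  1.88  0.    1.63 -0.63] F [ 2.5  4.  -0. ] T [ 0.908 -0.495  0.132] w 0.0137 g 40.0
jt6 0.135 yaw -0.9492
```

```bash
cat > t.py <<'E'
from h import *
L=[]
for i in range(7): L.append(r.get_obs()); r.read_camera("side")
o=L[-1]; T=np.array([x["ft_torque"][2] for x in L]); print(o["clock"],"Tz %.3f sd %.3f"%(T.mean(),T.std()),"jt6 %.3f"%np.mean([x["joint_torque"][5] for x in L]),"yaw %.4f"%(2*np.arctan2(-o["eef_rot"][0],o["eef_rot"][1])),"F",np.mean([x["ft_force"] for x in L],0).round(1))
E
python3 t.py
```

```text
15.9 Tz 0.122 sd 0.021 jt6 0.135 yaw -0.9492 F [2.4 4.8 0.3]
```

Call:
play_rows:
  deltas:
    - [[0,0,-0.05,0,0,0,1],[0,0,-0.1,0,0,0,1],[0,0,-0.1,0,0,0,1],[0,0,-0.1,0,0,0,1],[0,0,-0.1,0,0,0,1]]

```text
clock: 16.58
tcp_pos: [0.4316, 0.0306, 0.0914]
eef_rot: [1.573, 2.719, 0.004]
ft_force: [2.9, 4.7, 0.1]
grip_width: 0.0137
grasp_force: 40.0
```

```bash
python3 t.py
```

```text
16.875 Tz 0.127 sd 0.028 jt6 0.135 yaw -1.0491 F [3.1 4.8 0.1]
```

Torque is holding on the 0.14 N m plateau, so the taper has met its seat. Continuing in small steps.

Call:
play_rows:
  deltas:
    - [[0,0,-0.05,0,0,0,1],[0,0,-0.1,0,0,0,1],[0,0,-0.1,0,0,0,1],[0,0,-0.1,0,0,0,1],[0,0,-0.1,0,0,0,1]]

```text
clock: 17.55
tcp_pos: [0.4317, 0.0307, 0.0913]
eef_rot: [1.707, 2.637, 0.004]
ft_force: [3.6, 4.9, 0.1]
grip_width: 0.0138
grasp_force: 40.0
```

```bash
python3 t.py
```

```text
17.85 Tz 0.266 sd 0.026 jt6 0.264 yaw -1.1488 F [ 3.5  5.  -0.4]
```

Call:
play_rows:
  deltas:
    - [[0,0,-0.05,0,0,0,1],[0,0,-0.1,0,0,0,1],[0,0,-0.1,0,0,0,1],[0,0,-0.1,0,0,0,1],[0,0,-0.1,0,0,0,1]]

```text
clock: 18.52
tcp_pos: [0.4318, 0.0307, 0.0913]
eef_rot: [1.836, 2.548, 0.004]
ft_force: [4.4, 5.0, -0.1]
grip_width: 0.0141
grasp_force: 40.0
```

```bash
python3 t.py
```

```text
18.825 Tz 0.265 sd 0.025 jt6 0.266 yaw -1.2488 F [ 3.6  5.2 -0.3]
```

On the 0.27 plateau, the taper is biting. Two more steps should bring the torque above 0.3.

Call:
play_rows:
  deltas:
    - [[0,0,-0.05,0,0,0,1],[0,0,-0.1,0,0,0,1],[0,0,-0.1,0,0,0,1],[0,0,-0.1,0,0,0,1],[0,0,-0.1,0,0,0,1]]

```text
clock: 19.5
tcp_pos: [0.4319, 0.0307, 0.0914]
eef_rot: [1.961, 2.453, 0.005]
ft_force: [4.3, 4.9, -0.1]
grip_width: 0.0139
grasp_force: 40.0
```

```bash
python3 t.py
```

```text
19.8 Tz 0.272 sd 0.022 jt6 0.266 yaw -1.3488 F [ 4.4  5.2 -0.8]
```

Call:
play_rows:
  deltas:
    - [[0,0,-0.04,0,0,0,1],[0,0,-0.08,0,0,0,1],[0,0,-0.08,0,0,0,1],[0,0,-0.08,0,0,0,1],[0,0,-0.08,0,0,0,1]]

```text
clock: 20.48
tcp_pos: [0.432, 0.0307, 0.0914]
eef_rot: [2.058, 2.373, 0.005]
ft_force: [4.5, 5.4, 0.6]
grip_width: 0.0141
grasp_force: 40.0
```

```bash
python3 t.py
```

```text
20.775 Tz 0.257 sd 0.031 jt6 0.268 yaw -1.4287 F [ 4.5  5.6 -0.6]
```

Call:
play_rows:
  deltas:
    - [[0,0,-0.03,0,0,0,1],[0,0,-0.06,0,0,0,1],[0,0,-0.06,0,0,0,1],[0,0,-0.06,0,0,0,1],[0,0,-0.06,0,0,0,1]]

```text
clock: 21.45
tcp_pos: [0.4321, 0.0308, 0.0914]
eef_rot: [2.128, 2.31, 0.005]
ft_force: [4.3, 4.2, -1.3]
grip_width: 0.0141
grasp_force: 40.0
```

```bash
python3 t.py
```

```text
21.75 Tz 0.345 sd 0.032 jt6 0.377 yaw -1.4886 F [ 4.5  4.9 -1. ]
```

Torque is 0.35–0.38 N m, which is firmly snug. Releasing and lifting clear.

Call:
play_rows:
  deltas:
    - [[0,0,0,0,0,0,0.5],[0,0,0,0,0,0,-0.2],[0,0,0,0,0,0,-0.2],[0,0,0,0,0,0,-0.2],[0,0,0,0,0,0.03,-0.2]]

```text
clock: 22.42
tcp_pos: [0.4295, 0.0297, 0.1189]
eef_rot: [-2.128, -2.306, 0.006]
ft_force: [-0.2, 0.3, -0.7]
grip_width: 0.0527
grasp_force: 0.0
```

Call:
play_rows:
  deltas:
    - [[0,0,0,0,0,0.05,-0.2],[0,0,0,0,0,0.1,-0.2],[0,0,0,-0.03,0,0.15,-0.2],[0,0,0,-0.05,0,0.15,-0.2],[0,0,0,-0.05,0,0.15,-0.2]]

```text
clock: 23.05
tcp_pos: [0.3808, 0.0298, 0.2722]
eef_rot: [2.13, 2.307, 0.003]
ft_force: [-0.3, -0.1, 0.1]
grip_width: 0.0525
grasp_force: 0.0
```

```bash
python3 - <<'E'
from h import *
st(); t=r.read_camera("top"); a=cv2.imread("pics/t7.png"); cv2.imwrite("pics/t9.png",t)
def knob(im,u=294,v=250):
    S=im.max(-1)[v-14:v+14,u-14:u+14]; m=(S<45).astype(np.uint8)
    n,l,q,c=cv2.connectedComponentsWithStats(m); j=1+np.argmax(q[1:,4]); return c[j],q[j,4]
print(knob(a),knob(t))
# change vs. after tweezers placed, around booklet & vial/blower
b=cv2.imread("pics/top4.png"); d=cv2.absdiff(b,t).max(-1)
for n,(x,y) in dict(book=(408,294),vial=(365,300),blower=(370,256),slide=(411,223),wash=(185,318),drop=(316,166)).items(): print(n,(d[y-20:y+20,x-20:x+20]>60).sum())
E
```

```text
23.05 tcp [0.3808 0.0298 0.2722] rot [2.13  2.307 0.003] q [-0.01 -0.48  1.64 -0.    1.98 -0.09] F [-0.3 -0.1  0.1] T [-0.047  0.069 -0.003] w 0.0525 g 0.0
(array([13.8164557 , 13.60759494]), np.int32(158)) (array([13.7987013 , 13.59090909]), np.int32(154))
book 714
vial 70
blower 0
slide 0
wash 0
drop 0
```

```bash
python3 -c "
from rig import r; print(r.job_done())"
```

```text
the job is handed in; nothing more can be done
None
```

The job is handed in, with no verdict returned: the tweezers lie on the leftmost green booklet, the cover was slid home to within about 2 mm by camera estimate, and the vent plug was turned to about 0.36 N m and let go.

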